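# Set the fence board for trimming clay tiles

### The arm

A 6-joint arm with a two-finger parallel gripper is mounted at the origin on the work surface. World frame = base frame: x ahead of the robot, y to its left, z up, the work surface at z = 0. Lengths are in mm, angles in rad, forces in N, time in s.
With the tool pointing down it reaches from about 350 to 975 mm from the base axis. Payload 7.1 kg.
Tool frame: the origin (TCP) lies at the centre of the arm's flange, where the gripper is bolted on; the fingertips stand 182 mm ahead of it and the grasp point (between the pads) lies 163 mm ahead of it; z points along the fingers, y is the line along which they close (so a half turn about z gives the same grasp; the last joint's range is limited). The gripper opens to 88 mm and grips with 3 to 60 N. Pads are 20 mm wide; open, the fingers measure 115 mm over their backs; the gripper's body (75 mm by 178 mm) begins 61 mm behind the grasp point.
Start: joints at [1.176, 0.423, 1.63, -0, 1.089, -0.019], TCP at [229.354, 581.38, 404.675] pointing down, gripper open.
Joint ranges: [-3, 3], [-0.9, 2.11], [0.09, 2.58], [-1.31, 4.45], [0.11, 2.69], [-2.54, 2.54]. Speed limits (rad/s): [2.39, 2.39, 3.01, 3.14, 3.14, 3.14].

### API

Orientations are given as a rotation vector (axis times angle).
In Python, from workcell import readout, get_image, ctrl gives the robot as it stands.
- The arm moves only by the tool step_arm, never from a script. Its argument "targets" is a list that holds one entry, the list of rows, each a list of 7 numbers: the shift along the world's x, y, z as a fraction of full scale, then the turn, a rotation vector about the world's x, y, z as a fraction of full scale, then the opening, from 0 (shut) to 1 (fully open). In form: [[[dx, dy, dz, wx, wy, wz, claw], ...]]. A call has exactly 5 rows; each row shifts and turns the commanded pose from where the row before left it; what a row does not reach is not made up. Full scale, the value 1, is 0.05 m for a shift and 4 degrees for a turn. A row lasts 1/8 s, in which the tool goes at most 62.5 mm and 10.7 degrees, less where a joint would pass 70% of its speed; a pose out of reach is approached as far as the arm can. A call with a number of a shift or a turn outside -1 to 1 is refused whole. A call with a gripper value outside its range is refused whole. The fingers move at their own pace and stop on an object; the grip force is fixed at half the most. Time passes only in rows, so rows that do not move let the fingers close, or fill a call up. It gives the time, the measured TCP pose, the force, the opening and the grip force at its end, in the units of the state.
- readout.get_obs(): the state, without advancing time (a new reading comes with each control period).
- get_image(name): name is "side" or "top"; returns a dict with "pixels" (384x512x3 uint8, red, green, blue), "intrinsics" (3x3 intrinsics, pixels), "k1" (the pictures are not rectified: a ray, as slopes to the right and down, at radius r is drawn at 1 + k1 r^2 times it, then the intrinsics apply), "extrinsics" (4x4, takes a point from world to camera coordinates). Camera axes: x right, y down, z forward; pixel columns grow to the right and rows downward; lengths in mm; the calibration is good to about 2 mm. A picture is of the moment at which its call begins. There is no depth.
- ctrl.close_job(): hands the job in; it is judged then, once.
The state is a dict: "t": time; "qpos": joint angles; "qvel": joint speeds; "joint_torque": joint torques, N m; "ee_pos": TCP position; "orientation": TCP orientation; "ft_force": force on the tool from outside, world axes, zero at the start; "moment": the same for the moment, N m; "width": finger opening in mm; "grasp_force": force on a finger pad.
Only numpy, scipy, OpenCV 4.12 (cv2) and the standard library are available. Lean on these libraries where they do the work, as an engineer would, in place of code of your own. Each camera call takes 0.05 s, during which the arm holds its last target. There are 200 camera calls.

### The job

Set up the tile-trimming board. First slide the tall round stop along its track until it lines up with the brass pointer, then swing the pivoted ruler round until it rests against the stop, and only then slide the low capped keeper up against the ruler's other side so that the ruler is trapped between the two. Last, push the clay tile across the board until one side lies flush against the ruler, keeping the stop at the pointer and leaving the cup, bowl and jar alone.

Things in the scene. Friction and masses are not known exactly. Their poses are not given: they have to be found in the camera images.
- board: Plywood board fixed to the bench, 255 x 425 mm, 20 mm thick (top 20 mm above the bench). Origin on the bench directly under the ruler's pivot pin, which is 45 mm in from the board's near edge and midway along it; x points away across the board (to its far edge at x = 210 mm), y along its length to the left, z up. One straight flush track runs along board y at board x = 140 mm. The pin's round head, 28 mm across, tops out 45 mm above the bench.
- stop_axis (a point): Stop: plain aluminium round post, 24 mm across, 48 mm tall, sliding on the track between board y = +170 mm and -30 mm; starts towards the left (+y) end. This point is on its axis at the board's top surface. It stays where it is left and takes about 6 N to slide; pushed harder through the ruler it will slip.
- keeper_axis (a point): Keeper: black plastic round post, stem 24 mm across up to 22 mm, cap 36 mm across, 34 mm tall in all, sliding on the same track between board y = -190 mm and +30 mm; starts at the right (-y) end. This point is on its axis at the board's top surface. It takes about 4 N to slide and stays where it is left.
- tag: Brass pointer fixed on the board: a 36 mm wide, 4 mm thick clip on the far edge with a thin 6 mm wide tongue reaching towards the track. Origin on the track's centre line at the board's top, exactly where the stop's axis belongs; axes parallel to the board's.
- ruler: Loose flat aluminium ruler lying on the board, 210 x 36 mm, 10 mm thick, with a hole over the headed pivot pin (about 1 mm play), so it only swings. Origin at the hole's centre on its underside; x along the ruler to its free end at x = 185 mm (the short end is at -25 mm), long edges at y = +18 and -18 mm. Starts swung to the right (-y). It rests on the stop when the stop's axis is at ruler y = +30 mm, and on the keeper when the keeper's axis is at ruler y = -30 mm.
- tile_center (a point): Fired clay tile, 80 x 80 mm, 10 mm thick, about 0.13 kg, lying loose on the board left (+y) of the ruler, between the pivot and the track, turned up to 0.25 rad from the board. This point is its centre, half-way up; x and y are parallel to its sides, z up. Flush with the ruler, its centre is at ruler y = +58 mm.
- cup: Bystander: dark red cup, 90 mm across, 100 mm tall, on the bench to the right. Origin at the centre of its underside.
- bowl: Bystander: white bowl, 130 mm across, 55 mm tall, on the bench to the left. Origin at the centre of its underside.
- jar: Bystander: closed jar, 64 mm across, 70 mm tall, on the bench to the right. Origin at the centre of its underside.
Not all that is in view belongs to the job. Of the things like the ruler, leave any that is blue; of the rest the smaller one is meant.

How it is judged:
By the outcome, as a careful person would: the job done as asked, in the order asked, and still so for the second after the job is handed in, with the robot touching nothing.
It also fails if it takes over 58 s, if anything falls off the work surface, if the arm or the gripper's body presses on something with over 40 N, if the wrist force passes 120 N, or if a joint passes its speed limit or range.

## Working session

There is one attempt and no reset: what is moved stays moved. The work goes in short steps, Python scripts to look and compute and a tool call to move; the robot and the scene stay as the last step left them, time stands still between calls to the robot, and variables do not carry over. Pictures are saved under pics/ and viewed, at most 10 in all, crops included, and the job is handed in when it is done.

Besides the shell and the picture viewer there is one more tool, called after "Request:" as a command line: name --argument value ..., lists and objects as JSON in quotes. step_arm: Moves the arm, as the interface text tells. Shift numbers are shares of 0.05 m and turn numbers shares of 4 degrees, none past 1 either way. Its arguments: {"type":"object","properties":{"targets":{"type":"array"}},"required":["targets"]}

```bash
mkdir -p pics; ls; cat > h.py <<'E'
import numpy as np, cv2
from workcell import readout,get_image,ctrl
def snap(name,fn=None):
    d=get_image(name)
    np.savez('/tmp/'+name+'.npz',**{k:np.array(v) for k,v in d.items()})
    if fn: cv2.imwrite('pics/'+fn,cv2.resize(d['pixels'][:,:,::-1],(800,600),interpolation=cv2.INTER_CUBIC))
    return d
def ld(name): return dict(np.load('/tmp/'+name+'.npz'))
def ray(d,px):
    K=np.array(d['intrinsics'],float);k1=float(d['k1'])
    xd=(np.array(px,float)-K[:2,2])/np.array([K[0,0],K[1,1]]);x=xd.copy()
    for _ in range(50): x=xd/(1+k1*(x@x))
    E=np.array(d['extrinsics'],float);R=E[:3,:3];c=-R.T@E[:3,3]
    return c,R.T@np.array([x[0],x[1],1.])
def atz(d,px,z):
    c,r=ray(d,px);return c+r*(z-c[2])/r[2]
def proj(d,P):
    E=np.array(d['extrinsics'],float);K=np.array(d['intrinsics'],float);p=E[:3,:3]@np.array(P,float)+E[:3,3]
    x=p[:2]/p[2];x=x*(1+float(d['k1'])*(x@x));return K[:2,:2]@x+K[:2,2]
def tri(a,pa,b,pb):
    c1,r1=ray(a,pa);c2,r2=ray(b,pb)
    s=np.linalg.lstsq(np.stack([r1,-r2],1),c2-c1,rcond=None)[0]
    p,q=c1+s[0]*r1,c2+s[1]*r2;return (p+q)/2,np.linalg.norm(p-q)
E
python3 -c "
from h import *
for n in('top','side'):
  d=snap(n,n+'0.png');c,r=ray(d,(256,192));print(n,c,r,d['k1'])
print(readout.get_obs())"
```

```text
pics
top [ 291.34638304   12.46227217 1175.91458265] [ 0.06511001 -0.01909554 -0.99783496] -0.07643860748191876
side [ 285.97301586 1253.83161679 1039.36024143] [ 0.05918571 -0.79105825 -0.60898001] -0.14329592068247077
{'t': 0.1, 'qpos': array([ 1.17603386e+00,  4.23770762e-01,  1.63058825e+00, -1.78018745e-05,
        1.08860022e+00, -1.89909521e-02]), 'qvel': array([ 1.46994308e-05, -2.29356512e-04, -1.75102673e-03,  9.02064105e-04,
       -1.09651197e-04, -1.86347708e-03]), 'joint_torque': array([ 5.54003745e-04, -5.45609021e+01, -2.74325395e+01,  6.45158929e-02,
        1.88664836e-02, -2.45821940e-05]), 'ee_pos': array([229.24805906, 581.17664092, 403.98525263]), 'orientation': array([-5.86731403e-01, -3.08604594e+00,  2.10574591e-03]), 'ft_force': array([ 0.27645102,  0.23434797, -0.6413345 ]), 'moment': array([0.04912394, 0.02088013, 0.03125737]), 'grasp_force': 0.0, 'width': 88.03426883118247}
```

View pics/top0.png

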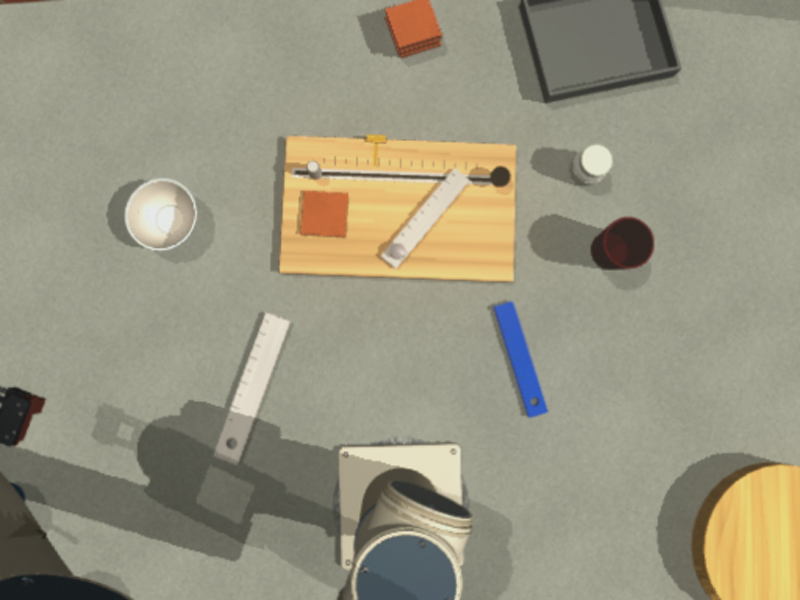

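View pics/side0.png

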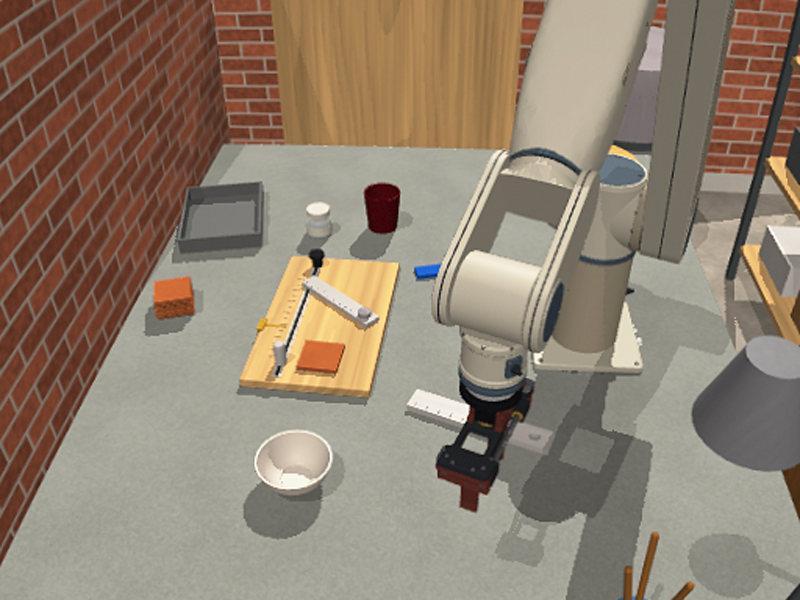

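The top view shows the board at (280–517, 137–282), the stop at (313,168), the pointer at (376,140–165), the keeper at (500,177), the pin at (397,252) and the tile at (325,214). The side view shows the same things at x 240–400, y 250–395. I'll enlarge both.

```bash
python3 -c "
from h import *
t=ld('top')['pixels'][80:190,172:332,::-1];s=ld('side')['pixels'][150:260,150:260,::-1]
cv2.imwrite('pics/tc.png',cv2.resize(t,(800,550),interpolation=cv2.INTER_CUBIC))
cv2.imwrite('pics/sc.png',cv2.resize(s,(594,594),interpolation=cv2.INTER_CUBIC))"
```

```text
(no output)
```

View pics/tc.png

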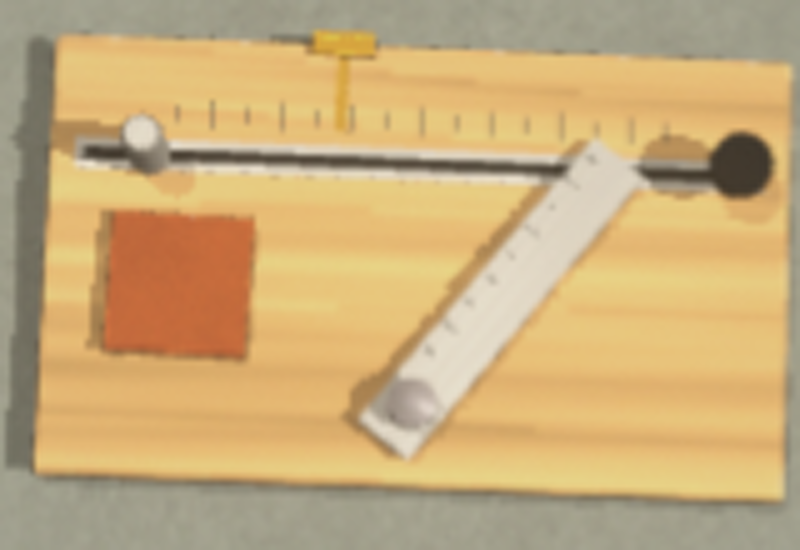

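View pics/sc.png

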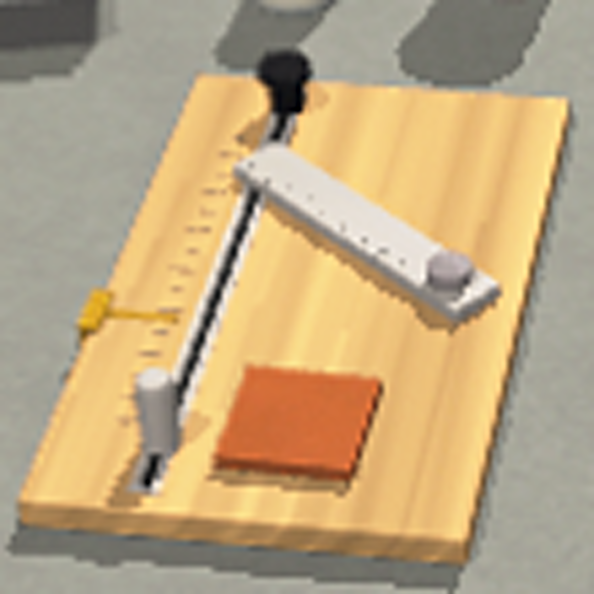

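Top crop: board corners at (58,36), (792,63), (785,499), (35,473); stop top (142,131); keeper cap (741,163); pin head (412,399); pointer tongue from (345,58) to (343,130). In the side crop the same things are at (22,502), (200,75), (568,97), (466,542); (154,379); (285,66); (451,268); tongue tip (178,318).

```bash
cat > m.py <<'E'
from h import *
from scipy.optimize import least_squares
T=ld('top');S=ld('side')
t=lambda p:(np.array(p)+.5)/5-.5+np.array([172,80]); s=lambda p:(np.array(p)+.5)/5.4-.5+150
pts={'FL':((58,36),(22,502)),'FR':((792,63),(200,75)),'NR':((785,499),(568,97)),'NL':((35,473),(466,542)),
'stop':((142,131),(154,379)),'keep':((741,163),(285,67)),'pin':((412,399),(451,268)),'tip':((343,130),(178,318)),
't1':((107,210),(247,367)),'t2':((254,216),(382,378)),'t3':((246,358),(350,473)),'t4':((102,350),(216,463))}
pts['t1']=((107,210),(216,463));pts['t2']=((254,216),(247,367));pts['t3']=((246,358),(382,378));pts['t4']=((102,350),(350,473))
zz=dict(FL=20,FR=20,NR=20,NL=20,stop=68,keep=54,pin=45,tip=21,t1=30,t2=30,t3=30,t4=30)
C=dict(FL=(210,212.5),FR=(210,-212.5),NR=(-45,-212.5),NL=(-45,212.5))
def f(v,out=False):
    c,s_=np.cos(v[2]),np.sin(v[2]);r=[]
    for k,(x,y) in C.items():
        P=(v[0]+c*x-s_*y,v[1]+s_*x+c*y,20)
        r+=list(proj(T,P)-t(pts[k][0]))+list(proj(S,P)-s(pts[k][1]))
    return np.array(r)
q=least_squares(f,[420,20,0]);v=q.x;print('board',v,'res px',np.abs(q.fun).max())
R=np.array([[np.cos(v[2]),np.sin(v[2])],[-np.sin(v[2]),np.cos(v[2])]])
for k,(a,b) in pts.items():
    P,e=tri(T,t(a),S,s(b));A=atz(T,t(a),zz[k])[:2];B=atz(S,s(b),zz[k])[:2]
    print(k,'tri',P.round(1),round(e,1),'board: tri',(R@(P[:2]-v[:2])).round(1),'top',(R@(A-v[:2])).round(1),'side',(R@(B-v[:2])).round(1))
for n,px in(('ruler far-left',(597,137)),('ruler far-right',(648,182)),('near-left',(357,421)),('near-right',(408,459)),('tongue base',(345,58))):
    A=atz(T,t(px),30 if 'tong' not in n else 22)[:2];print(n,(R@(A-v[:2])).round(1))
E
python3 m.py
```

```text
board [ 4.54349100e+02 -6.15552041e+00 -6.03595967e-02] res px 0.9508854399740585
FL tri [676.  192.1  16.7] 0.5 board: tri [209.3 211.2] top [208.5 210.7] side [207.5 214.6]
FR tri [ 650.7 -231.5   16.5] 0.3 board: tri [ 209.6 -213.1] top [ 208.3 -212.4] side [ 208.2 -208.1]
NR tri [ 398.4 -215.8   18.6] 2.2 board: tri [ -43.3 -212.6] top [ -44.5 -212.4] side [ -42.4 -210.7]
NL tri [424.1 207.5  16.4] 2.4 board: tri [-43.1 211.5] top [-44.7 210.7] side [-42.6 215.1]
stop tri [605.4 138.7  64.9] 0.7 board: tri [142.  153.7] top [140.8 153.3] side [141.1 157.1]
keep tri [ 583.4 -192.8   51.4] 1.0 board: tri [ 140.1 -178.5] top [ 138.9 -178.1] side [ 139.6 -174.9]
pin tri [455.9  -6.2  36.5] 1.6 board: tri [1.5 0. ] top [1.1 0.2] side [-1.4 10.6]
tip tri [616.5  28.9  18.3] 1.4 board: tri [159.7  44.8] top [158.3  44.6] side [159.4  47.9]
t1 tri [570.2 163.5  26.3] 0.8 board: tri [105.4 176.4] top [105.  175.9] side [103.8 180.3]
t2 tri [565.5  80.3  26.1] 1.0 board: tri [105.7  93. ] top [104.3  92.7] side [104.9  97.4]
t3 tri [484.8  86.3  26.9] 2.2 board: tri [24.8 94.1] top [23.2 93.8] side [25.1 97.6]
t4 tri [492.1 167.4  26.4] 3.3 board: tri [ 27.2 175.5] top [ 24.9 174.8] side [ 27.9 179.1]
ruler far-left [157.1 -99.8]
ruler far-right [ 132.2 -129.4]
near-left [-10.2  30.3]
near-right [-30.6   1.1]
tongue base [200.3  45.1]
```

Board fit is good: corners agree within 1 px, and every height reads about 3 mm low, which is within calibration. In board coordinates the stop is at y≈153.5, the pointer at y≈45, the keeper at −178, the tile at (65,134), and the ruler heads −38°. Next I move above the stop with the tool's y axis along the track.

Request:
step_arm --targets '[[[0.75,-0.885,0,0,0,0.45,1],[0.75,-0.885,0,0,0,0.45,1],[0.75,-0.885,0,0,0,0.45,1],[0.75,-0.885,0,0,0,0.45,1],[0.75,-0.885,0,0,0,0.45,1]]]'

```text
t: 0.72
ee_pos: [417.7, 358.5, 404.5]
orientation: [-0.341, -3.123, 0.0]
ft_force: [1.0, 0.4, 0.3]
width: 87.9
grasp_force: 0.0
```

Request:
step_arm --targets '[[[0.75,-0.885,-0.4,0,0,0.45,1],[0.75,-0.885,-0.4,0,0,0.45,1],[0.75,-0.885,-0.4,0,0,0.45,1],[0.75,-0.885,-0.2,0,0,0.45,1],[0.75,-0.885,0,0,0,0.45,1]]]'

```text
t: 1.35
ee_pos: [605.0, 137.1, 333.2]
orientation: [-0.095, -3.138, 0.001]
ft_force: [0.5, 0.8, -0.0]
width: 87.6
grasp_force: 0.0
```

Request:
step_arm --targets '[[[-0.02,0.03,-0.7,0,0,0,1],[0,0,-0.7,0,0,0,1],[0,0,-0.6,0,0,0,1],[0,0,-0.4,0,0,0,1],[0,0,0,0,0,0,1]]]'

```text
t: 1.98
ee_pos: [602.8, 140.3, 213.2]
orientation: [-0.097, -3.137, 0.001]
ft_force: [0.7, -0.7, 0.1]
width: 87.8
grasp_force: 0.0
```

```bash
python3 -c "
from h import *
T=snap('top');S=snap('side')
a=cv2.resize(T['pixels'][80:190,172:332],(560,385));b=cv2.resize(S['pixels'][150:260,150:260],(240,240))
o=np.zeros((385,800,3),np.uint8);o[:,:560]=a;o[:240,560:]=b
cv2.imwrite('pics/g.png',o[:,:,::-1]);print(readout.get_obs()['ee_pos'])"
```

```text
[603.69851673 140.51742423 215.23547093]
```

View pics/g.png

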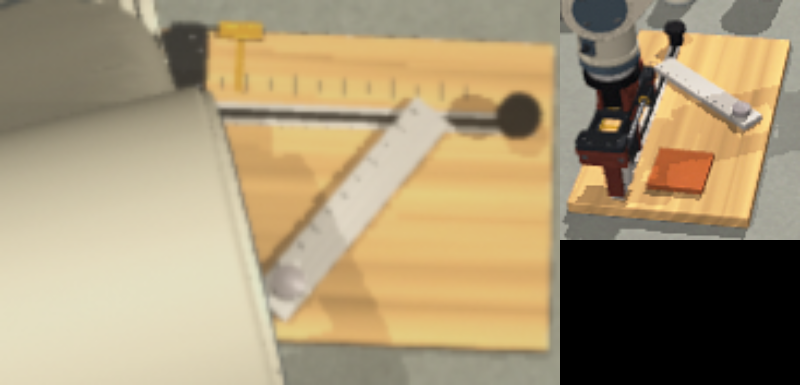

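The arm hides the stop from the top camera. The side view (crop ~(615,170)) shows the fingers straddling it over the track. Closing the gripper.

Request:
step_arm --targets '[[[0,0,0,0,0,0,0],[0,0,0,0,0,0,0],[0,0,0,0,0,0,0],[0,0,0,0,0,0,0],[0,0,0,0,0,0,0]]]'

```text
t: 2.7
ee_pos: [603.4, 140.4, 214.7]
orientation: [0.097, 3.14, 0.0]
ft_force: [0.0, 1.2, 0.7]
width: 41.2
grasp_force: 0.0
```

Request:
step_arm --targets '[[[0,0,0,0,0,0,0],[0,0,0,0,0,0,0],[0,0,0,0,0,0,0],[0,0,0,0,0,0,0],[0,0,0,0,0,0,0]]]'

```text
t: 3.32
ee_pos: [603.4, 140.5, 214.7]
orientation: [0.097, 3.14, 0.0]
ft_force: [-0.3, 1.3, -1.0]
width: 23.3
grasp_force: 30.0
```

Request:
step_arm --targets '[[[-0.018,-0.3,0,0,0,0,0],[-0.018,-0.3,0,0,0,0,0],[-0.018,-0.3,0,0,0,0,0],[-0.018,-0.3,0,0,0,0,0],[-0.018,-0.3,0,0,0,0,0]]]'

```text
t: 3.95
ee_pos: [598.6, 65.6, 214.6]
orientation: [-0.097, -3.14, -0.002]
ft_force: [-0.7, 6.1, -0.3]
width: 23.1
grasp_force: 30.0
```

Request:
step_arm --targets '[[[-0.018,-0.3,0,0,0,0,0],[-0.016,-0.25,0,0,0,0,0],[-0.008,-0.13,0,0,0,0,0],[0,0,0,0,0,0,0],[0,0,0,0,0,0,0]]]'

```text
t: 4.58
ee_pos: [596.5, 31.2, 214.6]
orientation: [-0.096, -3.139, 0.001]
ft_force: [-2.0, -1.2, 0.8]
width: 23.3
grasp_force: 30.0
```

Request:
step_arm --targets '[[[0,0,0,0,0,0,0.6],[0,0,0,0,0,0,0.6],[0,0,0.2,0,0,0,0.6],[0,0,0.6,0,0,0,0.6],[0,0,0.6,0,0,0,0.6]]]'

```text
t: 5.2
ee_pos: [596.8, 31.4, 285.9]
orientation: [0.097, 3.14, 0.0]
ft_force: [-0.2, -0.8, 0.0]
width: 52.8
grasp_force: 0.0
```

Request:
step_arm --targets '[[[-0.36,-0.55,0,0,0,0.3,0],[-0.36,-0.55,0,0,0,0.3,0],[-0.36,-0.55,0,0,0,0.3,0],[-0.36,-0.55,0,0,0,0.3,0],[-0.36,-0.55,0,0,0,0.3,0]]]'

```text
t: 5.82
ee_pos: [506.3, -106.9, 285.5]
orientation: [-0.069, 3.14, -0.001]
ft_force: [1.1, 0.2, -0.1]
width: 6.0
grasp_force: 0.0
```

```bash
python3 -c "
from h import *
T=snap('top');S=snap('side')
a=cv2.resize(T['pixels'][80:150,212:282],(490,490),interpolation=cv2.INTER_CUBIC);b=cv2.resize(S['pixels'][195:239,155:199],(308,308),interpolation=cv2.INTER_CUBIC)
o=np.zeros((490,800,3),np.uint8);o[:,:490]=a;o[:308,490:798]=b
cv2.imwrite('pics/st.png',o[:,:,::-1]);print(readout.get_obs()['ee_pos'])"
```

```text
[ 505.42054319 -107.73752243  285.24369424]
```

View pics/st.png

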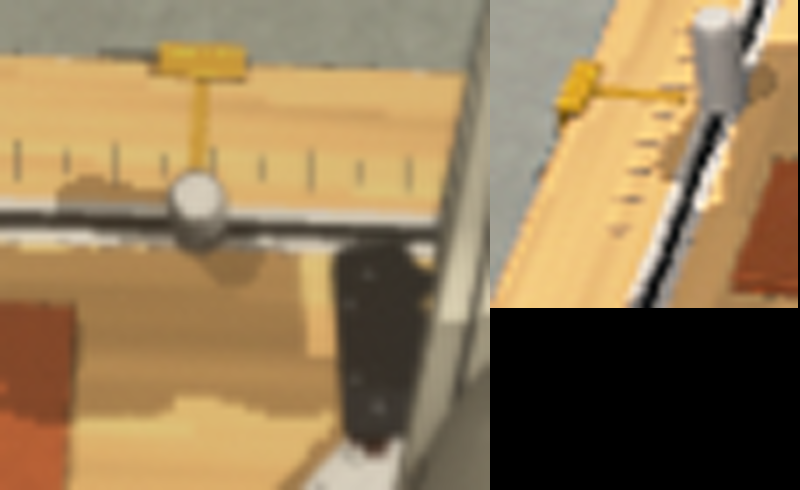

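The stop's top is at crop (198,197), with the tongue from (203,80) to (199,168), so it stands essentially in line with the pointer. I'll put numbers on that.

```bash
python3 -c "
from h import *
T=ld('top');v=np.array([454.35,-6.16,-.06036]);R=np.array([[np.cos(v[2]),np.sin(v[2])],[-np.sin(v[2]),np.cos(v[2])]])
g=lambda px,z:(R@(atz(T,(np.array(px)+.5)/7-.5+np.array([212,80]),z)[:2]-v[:2])).round(1)
print('stop',g((198,197),68),g((198,197),65),'tongue',g((203,90),21),g((199,165),21))
S=ld('side');h=lambda px,z:(R@(atz(S,(np.array(px)-[490,0]+.5)/7-.5+np.array([155,195]),z)[:2]-v[:2])).round(1)
print('side stop',h((714,18),68),h((714,18),65),'tongue',h((605,93),22),h((680,99),22),h((605,93),19),h((680,99),19))
hsv=cv2.cvtColor(T['pixels'],cv2.COLOR_RGB2HSV)[86:108,232:252]
print(hsv[:,:,1][5:22:3]);print(hsv[:,:,2][5:22:2])"
```

```text
stop [139.2  43.9] [140.  44.] tongue [197.  45.] [165.4  45.5]
side stop [141.8  46.2] [143.   42.5] tongue [197.3  50.5] [161.4  50.5] [198.6  46.9] [162.6  47. ]
[[129 126 126 128 129 136 139 152 173 163 144 142 142 142 141 131 125 124
  124 125]
 [131 132 132 132 131 131 135 156 178 164 133 132 131 132 132 131 131 131
  128 126]
 [126 125 127 125 125 127 134 156 175 155 132 130 129 130 130 130 130 129
  130 130]
 [124 126 125 125 126 126 131 168 176 153 130 129 128 128 128 129 128 128
  129 129]
 [124 124 122 111 124 122 128 159 160 134 111 121 121 121 121 121 118 111
  120 121]
 [128 128 127 124  89  41  33  34  34  32  37  79 121 125 125 125 124 125
  126 124]]
[[219 214 214 214 213 202 202 198 167 167 177 179 178 169 165 203 219 220
  220 220]
 [220 220 220 220 220 220 219 213 202 202 218 219 220 219 219 219 220 220
  220 220]
 [219 219 218 218 216 215 213 207 201 203 212 211 211 210 209 208 208 209
  210 211]
 [220 220 221 220 220 221 219 211 203 209 219 220 221 220 220 220 220 219
  219 217]
 [221 221 221 220 220 220 218 208 202 210 220 220 221 221 221 220 220 220
  220 221]
 [221 221 219 215 220 220 218 208 201 202 182 216 221 221 220 220 220 217
  220 220]
 [220 220 213 177 216 219 212 197 194 200 177 215 220 221 220 220 211 182
  216 220]
 [220 220 216 198 204 179 187 204 204 199 177 210 219 220 220 220 213 188
  217 221]
 [170 170 169 161 149 204 209 211 213 212 205 186 201 219 220 221 221 221
  221 221]]
```

```bash
python3 -c "
from h import *
T=ld('top');v=np.array([454.35,-6.16,-.06036]);R=np.array([[np.cos(v[2]),np.sin(v[2])],[-np.sin(v[2]),np.cos(v[2])]])
g=lambda px,z:(R@(atz(T,px,z)[:2]-v[:2])).round(2)
sat=cv2.cvtColor(T['pixels'],cv2.COLOR_RGB2HSV)[:,:,1].astype(float)
for r in range(91,103):
    w=sat[r,236:246].copy();w=np.clip(w-np.median(np.r_[sat[r,233:238],sat[r,243:248]])-6,0,None);c=(w*np.arange(236,246)).sum()/w.sum();print(r,round(c,2),g((c,r),21))
for r in range(104,117):
    w=np.clip((124-sat[r,233:248])/90,0,1);c=(w*np.arange(233,248)).sum()/w.sum();print(r,round(c,2),round(w.sum(),1),g((c,r),68),T['pixels'][r,234:247].mean(1).astype(int))"
```

```text
91 240.61 [201.24  45.08]
92 240.2 [198.24  46.16]
93 240.21 [195.29  46.02]
94 240.1 [192.33  46.23]
95 240.05 [189.38  46.26]
96 240.04 [186.44  46.16]
97 239.99 [183.49  46.21]
98 239.95 [180.54  46.2 ]
99 239.85 [177.59  46.39]
100 239.85 [174.65  46.28]
101 239.83 [171.72  46.22]
102 239.66 [168.77  46.58]
104 240.12 1.5 [149.65  43.59] [163 142 164 161 149 137 143 147 141 167 172 174 174]
105 239.77 5.1 [146.81  44.43] [166 153 157 150 171 190 191 185 156 165 171 173 173]
106 239.6 6.8 [143.98  44.8 ] [162 156 144 178 195 197 199 200 189 160 166 170 171]
107 239.58 7.7 [141.18  44.74] [127 124 134 191 197 199 201 200 193 167 160 168 169]
108 239.54 8.5 [138.37  44.75] [122 113 120 185 197 200 200 199 193 167 157 170 171]
109 239.54 11.5 [135.57  44.64] [134 126 104 152 191 199 200 197 186 155 161 180 180]
110 240.14 13.7 [132.83  42.88] [124 117  85 110 165 185 185 181 156 140 156 178 180]
111 240.63 11.8 [130.07  41.45] [ 59  60  66  79 103 124 123 129 124 119 109 112 114]
112 240.17 9.8 [127.23  42.59] [ 57  58  64  71  76  86  93 102 109 102  70  57  56]
113 239.79 10.7 [124.4   43.53] [99 97 92 73 72 78 86 92 95 77 71 65 65]
114 240.14 10.6 [121.64  42.47] [134 137 128  84  72  77  79  73  75  82  99 107 106]
115 241.22 5.4 [118.95  39.43] [125 133 131 106  84  78  75  75  83  99 108 108 105]
116 240.44 0.1 [116.09  41.43] [129 130 130 126 114 102  93  93 102 104 105 105 105]
```

Sub-pixel reading puts the stop about 1.3 mm short (−y) of the tongue. I'll regrip it and correct by +1.3 mm.

Request:
step_arm --targets '[[[0.36,0.55,0,0,0,-0.3,0.6],[0.36,0.55,0,0,0,-0.3,0.6],[0.36,0.55,0,0,0,-0.3,0.6],[0.36,0.55,0,0,0,-0.3,0.6],[0.36,0.55,0,0,0,-0.3,0.6]]]'

```text
t: 6.55
ee_pos: [597.7, 33.3, 285.3]
orientation: [0.098, 3.139, 0.0]
ft_force: [0.8, 0.3, 0.3]
width: 47.6
grasp_force: 0.0
```

Request:
step_arm --targets '[[[0,0,0,0,0,0,0.6],[0,0,-0.6,0,0,0,0.6],[0,0,-0.6,0,0,0,0.6],[0,0,-0.2,0,0,0,0.6],[0,0,0,0,0,0,0]]]'

```text
t: 7.18
ee_pos: [596.5, 31.1, 214.5]
orientation: [-0.097, -3.139, 0.0]
ft_force: [-0.2, 0.1, -1.2]
width: 46.2
grasp_force: 0.0
```

Request:
step_arm --targets '[[[0,0,0,0,0,0,0],[0,0,0,0,0,0,0],[0,0,0,0,0,0,0],[0,0.026,0,0,0,0,0],[0,0,0,0,0,0,0]]]'

```text
t: 7.8
ee_pos: [597.2, 32.2, 215.7]
orientation: [0.096, 3.138, -0.001]
ft_force: [-1.0, -4.7, 7.2]
width: 23.4
grasp_force: 30.0
```

Request:
step_arm --targets '[[[0,0,0,0,0,0,0],[0,0,0,0,0,0,0],[0,0,0,0,0,0,0],[0,0,0,0,0,0,0.6],[0,0,0,0,0,0,0.6]]]'

```text
t: 8.43
ee_pos: [596.7, 32.8, 214.7]
orientation: [-0.097, -3.14, -0.0]
ft_force: [0.8, 0.2, 0.1]
width: 39.9
grasp_force: 0.0
```

Request:
step_arm --targets '[[[0,0,0,0,0,0,0.6],[0,0,0.2,0,0,0,0.6],[0,0,0.6,0,0,0,0.6],[0,0,0.6,0,0,0,0.6],[0,0,0,0,0,0,0.6]]]'

```text
t: 9.05
ee_pos: [597.7, 32.8, 287.5]
orientation: [0.097, 3.135, 0.001]
ft_force: [0.3, -0.1, -0.2]
width: 52.8
grasp_force: 0.0
```

Request:
step_arm --targets '[[[-0.36,-0.55,0,0,0,0.3,0],[-0.36,-0.55,0,0,0,0.3,0],[-0.36,-0.55,0,0,0,0.3,0],[-0.36,-0.55,0,0,0,0.3,0],[-0.36,-0.55,0,0,0,0.3,0]]]'

```text
t: 9.68
ee_pos: [505.8, -105.5, 284.0]
orientation: [0.069, -3.14, -0.0]
ft_force: [-0.1, -1.2, 0.3]
width: 5.9
grasp_force: 0.0
```

```bash
cat > sp.py <<'E'
from h import *
v=np.array([454.35,-6.16,-.06036]);R=np.array([[np.cos(v[2]),np.sin(v[2])],[-np.sin(v[2]),np.cos(v[2])]])
def stop(T):
    g=lambda px,z:(R@(atz(T,px,z)[:2]-v[:2])).round(2)
    sat=cv2.cvtColor(T['pixels'],cv2.COLOR_RGB2HSV)[:,:,1].astype(float);o=[]
    for r in range(94,101):
        w=np.clip(sat[r,236:246]-np.median(np.r_[sat[r,233:238],sat[r,243:248]])-6,0,None);o.append(g(((w*np.arange(236,246)).sum()/w.sum(),r),21)[1])
    print('tongue',np.median(o))
    for r in range(105,110):
        w=np.clip((124-sat[r,233:248])/90,0,1);c=(w*np.arange(233,248)).sum()/w.sum();print(r,round(w.sum(),1),g((c,r),68))
E
python3 -c "
from sp import *
stop(snap('top'));print(readout.get_obs()['ee_pos'])"
```

```text
tongue 46.27
105 5.5 [146.75  45.92]
106 7.0 [143.95  45.84]
107 7.7 [141.15  45.58]
108 8.4 [138.34  45.62]
109 11.7 [135.55  44.97]
[ 503.8743147  -107.42371136  283.72398508]
```

The stop now reads 45.8 against the tongue's 46.3, which is good. Next I lower the closed fingers right of the ruler and sweep it toward the stop.

Request:
step_arm --targets '[[[0,0,-0.5,0,0,0,0],[0,0,-0.5,0,0,0,0],[0,0,-0.4,0,0,0,0],[0,0,-0.16,0,0,0,0],[0,0,0,0,0,0,0]]]'

```text
t: 10.35
ee_pos: [506.6, -104.6, 206.1]
orientation: [0.068, -3.14, -0.001]
ft_force: [-0.3, -0.4, -0.0]
width: 0.4
grasp_force: 0.0
```

Request:
step_arm --targets '[[[0.12,0.16,0,0,0,0,0],[0.12,0.16,0,0,0,0,0],[0.12,0.16,0,0,0,0,0],[0.12,0.16,0,0,0,0,0],[0.12,0.16,0,0,0,0,0]]]'

```text
t: 10.98
ee_pos: [537.2, -64.2, 206.9]
orientation: [-0.068, 3.141, -0.0]
ft_force: [-1.1, -2.3, 2.8]
width: 0.5
grasp_force: 1.5
```

Request:
step_arm --targets '[[[0.12,0.16,0,0,0,0,0],[0.12,0.16,0,0,0,0,0],[0.06,0.08,0,0,0,0,0],[0.06,0.08,0,0,0,0,0],[0,0,0,0,0,0,0]]]'

```text
t: 11.6
ee_pos: [555.0, -40.5, 206.7]
orientation: [-0.068, 3.14, 0.0]
ft_force: [0.1, -0.4, 0.0]
width: 0.4
grasp_force: 0.0
```

Request:
step_arm --targets '[[[0.03,0.04,0,0,0,0,0],[0.03,0.04,0,0,0,0,0],[0.01,0.03,0,0,0,0,0],[0,0.02,0,0,0,0,0],[0,0,0,0,0,0,0]]]'

```text
t: 12.22
ee_pos: [558.3, -34.2, 206.7]
orientation: [-0.068, 3.141, 0.0]
ft_force: [0.6, -0.8, 0.3]
width: 0.1
grasp_force: 0.2
```

```bash
python3 -c "
from sp import *
T=snap('top');S=snap('side')
stop(T)
a=cv2.resize(T['pixels'][85:175,212:312],(500,450),interpolation=cv2.INTER_CUBIC);b=cv2.resize(S['pixels'][165:225,165:245],(300,225),interpolation=cv2.INTER_CUBIC)
o=np.zeros((450,800,3),np.uint8);o[:,:500]=a;o[:225,500:]=b
cv2.imwrite('pics/ru.png',o[:,:,::-1]);print(readout.get_obs()['ft_force'])"
```

```text
tongue 57.62
105 11.7 [146.82  44.05]
106 11.6 [144.01  43.96]
107 11.7 [141.2   44.02]
108 11.7 [138.41  43.66]
109 11.5 [135.61  43.35]
[-0.23479255 -1.42110129 -0.00885839]
```

View pics/ru.png

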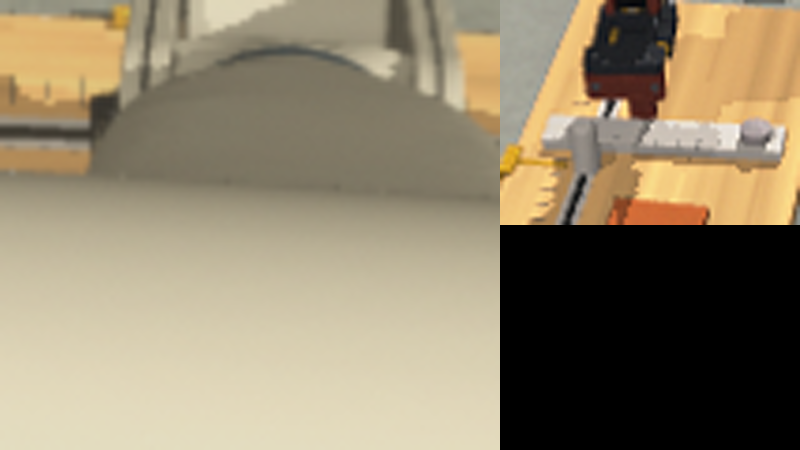

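The top view is blocked by the arm. In the side crop the ruler lies close behind the stop at (583,145). I continue in small steps and watch the force.

Request:
step_arm --targets '[[[0,0.01,0,0,0,0,0],[0,0.01,0,0,0,0,0],[0,0.01,0,0,0,0,0],[0,0,0,0,0,0,0],[0,0,0,0,0,0,0]]]'

```text
t: 12.95
ee_pos: [558.3, -32.8, 206.7]
orientation: [-0.068, 3.141, -0.0]
ft_force: [-0.3, -0.9, -0.1]
width: 0.5
grasp_force: 0.4
```

Request:
step_arm --targets '[[[0,0.01,0,0,0,0,0],[0,0.005,0,0,0,0,0],[0,0.005,0,0,0,0,0],[0,0,0,0,0,0,0],[0,0,0,0,0,0,0]]]'

```text
t: 13.58
ee_pos: [558.3, -31.8, 206.7]
orientation: [-0.068, 3.141, -0.0]
ft_force: [0.7, -0.0, -0.6]
width: 0.5
grasp_force: 0.5
```

Request:
step_arm --targets '[[[0,0.005,0,0,0,0,0],[0,0.005,0,0,0,0,0],[0,0.005,0,0,0,0,0],[0,0,0,0,0,0,0],[0,0,0,0,0,0,0]]]'

```text
t: 14.2
ee_pos: [558.2, -31.0, 206.7]
orientation: [0.068, -3.141, -0.0]
ft_force: [-0.2, -1.4, -0.1]
width: 0.4
grasp_force: 0.6
```

```bash
python3 -c "
from h import *
f=[]
for i in range(4):
    get_image('side');f.append(readout.get_obs()['ft_force'])
print(np.round(f,1))"
```

```text
[[-0.9 -2.3  0.1]
 [-0.1 -0.3 -0.5]
 [ 0.8 -1.3  0.6]
 [ 1.  -0.5  0.8]]
```

Request:
step_arm --targets '[[[0,0.005,0,0,0,0,0],[0,0.005,0,0,0,0,0],[0,0.005,0,0,0,0,0],[0,0,0,0,0,0,0],[0,0,0,0,0,0,0]]]'

```text
t: 15.02
ee_pos: [558.3, -30.3, 206.7]
orientation: [-0.068, 3.141, 0.0]
ft_force: [0.5, -0.9, 0.8]
width: 0.4
grasp_force: 0.6
```

Request:
step_arm --targets '[[[0,0.005,0,0,0,0,0],[0,0.005,0,0,0,0,0],[0,0,0,0,0,0,0],[0,0,0,0,0,0,0],[0,0,0,0,0,0,0]]]'

```text
t: 15.65
ee_pos: [558.3, -29.8, 206.7]
orientation: [-0.068, 3.141, 0.0]
ft_force: [-0.2, -1.8, -0.1]
width: 0.2
grasp_force: 0.5
```

Request:
step_arm --targets '[[[0,0.005,0,0,0,0,0],[0,0,0,0,0,0,0],[0,0.005,0,0,0,0,0],[0,0,0,0,0,0,0],[0,0,0,0,0,0,0]]]'

```text
t: 16.27
ee_pos: [558.2, -29.3, 206.7]
orientation: [0.068, -3.141, 0.0]
ft_force: [0.2, -0.3, 0.4]
width: 0.7
grasp_force: 0.6
```

```bash
python3 -c "
from h import *
f=[]
for i in range(4):
    get_image('side');f.append(readout.get_obs()['ft_force'])
print(np.round(f,1))"
```

```text
[[ 0.4 -0.5  0.6]
 [ 1.2 -1.4  0.8]
 [ 1.1 -1.3 -0.1]
 [-0.7 -0.5  0.9]]
```

Request:
step_arm --targets '[[[0,0.005,0,0,0,0,0],[0,0.005,0,0,0,0,0],[0,0.005,0,0,0,0,0],[0,0,0,0,0,0,0],[0,0,0,0,0,0,0]]]'

```text
t: 17.1
ee_pos: [558.3, -28.6, 206.7]
orientation: [-0.068, 3.141, 0.0]
ft_force: [-0.1, -1.7, -1.1]
width: 0.6
grasp_force: 0.5
```

Request:
step_arm --targets '[[[0,0.005,0,0,0,0,0],[0,0.005,0,0,0,0,0],[0,0.005,0,0,0,0,0],[0,0,0,0,0,0,0],[0,0,0,0,0,0,0]]]'

```text
t: 17.73
ee_pos: [558.2, -27.8, 206.7]
orientation: [-0.068, 3.141, 0.0]
ft_force: [0.9, -0.9, 0.0]
width: 0.5
grasp_force: 0.6
```

```bash
python3 -c "
from h import *
S=snap('side')
b=cv2.resize(S['pixels'][170:220,165:245],(800,500),interpolation=cv2.INTER_CUBIC)
cv2.imwrite('pics/ru2.png',b[:,:,::-1]);print(readout.get_obs()['ft_force'])"
```

```text
[-0.03899146 -0.29315509  0.08699598]
```

View pics/ru2.png

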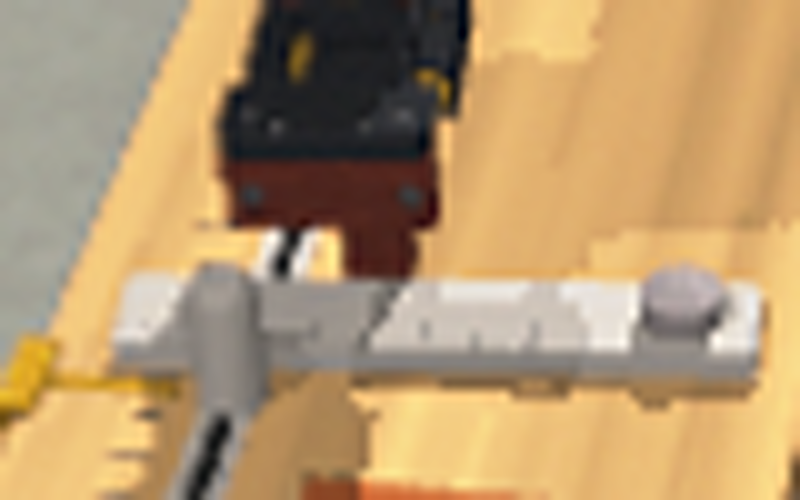

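The ruler (crop from (115,270) to (760,385)) lies right behind the stop. I'll check its heading from the edges and get expected contact values.

```bash
python3 -c "
from sp import *
S=ld('side')
g=lambda px,z:R@(atz(S,(np.array(px)+.5)/10-.5+np.array([165,170]),z)[:2]-v[:2])
for n,a,b,z in(('far top',(760,280),(128,271),30),('near top',(755,358),(120,347),30),('near bottom',(755,383),(115,369),20)):
    p,q=g(a,z),g(b,z);d=q-p;print(n,p.round(1),q.round(1),np.degrees(np.arctan2(d[1],d[0])).round(2))
print('stop top',g((222,275),68),'tongue',g((110,382),22),'stop base front',g((230,405),20))
"
```

```text
far top [-20.5 -19.7] [188.1   0.3] 5.46
near top [-25.1  20.7] [180.6  39.7] 5.26
near bottom [-24.9  21.3] [183.5  39.1] 4.88
stop top [141.36937857  45.70768173] tongue [182.63009918  48.14459461] stop base front [141.71343925  52.53928172]
```

Heading is about 5.2° against 6.45° at contact, so roughly 2 mm remain.

Request:
step_arm --targets '[[[0,0.008,0,0,0,0,0],[0,0.008,0,0,0,0,0],[0,0.006,0,0,0,0,0],[0,0,0,0,0,0,0],[0,0,0,0,0,0,0]]]'

```text
t: 18.4
ee_pos: [558.3, -26.7, 206.7]
orientation: [-0.068, 3.141, -0.0]
ft_force: [0.2, -2.5, -0.7]
width: 0.4
grasp_force: 1.0
```

```bash
python3 -c "
from h import *
f=[]
for i in range(5):
    get_image('side');o=readout.get_obs();f.append([*o['ft_force'],o['grasp_force']])
print(np.round(f,1))"
```

```text
[[-0.2 -1.7  0.2  1. ]
 [ 0.1 -2.6 -1.   1. ]
 [-0.2 -2.   0.1  1. ]
 [ 0.4 -1.7  0.   1. ]
 [ 1.1 -2.2  0.9  1.1]]
```

Request:
step_arm --targets '[[[0,0.004,0,0,0,0,0],[0,0.004,0,0,0,0,0],[0,0,0,0,0,0,0],[0,0,0,0,0,0,0],[0,0,0,0,0,0,0]]]'

```text
t: 19.27
ee_pos: [558.3, -26.6, 206.7]
orientation: [-0.068, 3.141, -0.001]
ft_force: [0.7, -5.3, 0.3]
width: 0.5
grasp_force: 2.6
```

Contact with the stop is clear: 5.3 N at the finger, about 3.9 N at the stop, below its slip force. I back off, lift, and go behind the keeper.

Request:
step_arm --targets '[[[0,-0.05,0,0,0,0,0],[0,-0.2,0,0,0,0,0],[0,-0.1,0.5,0,0,0,0],[0.06,-0.7,0.5,0,0,0,0],[0.1,-0.8,0,0,0,0,0]]]'

```text
t: 19.9
ee_pos: [566.9, -119.7, 258.7]
orientation: [-0.069, 3.138, -0.001]
ft_force: [0.7, 0.6, 0.1]
width: 0.3
grasp_force: 0.0
```

Request:
step_arm --targets '[[[0.1,-0.8,0,0,0,0,0],[0.1,-0.8,0,0,0,0,0],[0.1,-0.65,0,0,0,0,0],[0,0,-0.42,0,0,0,0],[0,0,-0.42,0,0,0,0]]]'

```text
t: 20.52
ee_pos: [580.5, -230.8, 213.0]
orientation: [0.067, -3.14, -0.001]
ft_force: [0.8, -0.2, -0.3]
width: 0.3
grasp_force: 0.0
```

```bash
python3 -c "
from h import *
T=snap('top');S=snap('side')
a=cv2.resize(T['pixels'][80:190,172:342],(510,330),interpolation=cv2.INTER_CUBIC);b=cv2.resize(S['pixels'][150:240,155:252],(290,270),interpolation=cv2.INTER_CUBIC)
o=np.zeros((330,800,3),np.uint8);o[:,:510]=a;o[:270,510:]=b
cv2.imwrite('pics/ke.png',o[:,:,::-1]);print(readout.get_obs()['ee_pos'])"
```

```text
[ 579.61068806 -229.74889197  211.07948541]
```

View pics/ke.png

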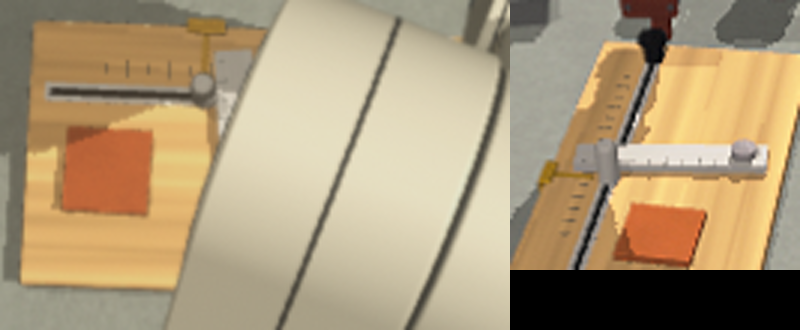

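The fingers stand behind the keeper (side crop (652,40)). The stop is at the pointer and the ruler rests on it. I push the keeper along the track.

Request:
step_arm --targets '[[[0.03,0.25,0,0,0,0,0],[0.026,0.4,0,0,0,0,0],[0.026,0.4,0,0,0,0,0],[0.026,0.4,0,0,0,0,0],[0.026,0.4,0,0,0,0,0]]]'

```text
t: 21.25
ee_pos: [588.1, -137.2, 214.9]
orientation: [-0.069, 3.141, -0.0]
ft_force: [-0.5, -4.2, -2.4]
width: 0.9
grasp_force: 2.2
```

Request:
step_arm --targets '[[[0.026,0.4,0,0,0,0,0],[0.02,0.35,0,0,0,0,0],[0.02,0.3,0,0,0,0,0],[0.012,0.2,0,0,0,0,0],[0.006,0.1,0,0,0,0,0]]]'

```text
t: 21.88
ee_pos: [592.3, -70.8, 214.8]
orientation: [-0.068, 3.141, -0.0]
ft_force: [-0.7, -4.0, 1.2]
width: 0.6
grasp_force: 2.0
```

Request:
step_arm --targets '[[[0,0.02,0,0,0,0,0],[0,0.02,0,0,0,0,0],[0,0.02,0,0,0,0,0],[0,0,0,0,0,0,0],[0,0,0,0,0,0,0]]]'

```text
t: 22.5
ee_pos: [592.3, -68.5, 214.8]
orientation: [-0.067, 3.14, -0.0]
ft_force: [1.4, -4.1, 1.9]
width: 0.5
grasp_force: 2.0
```

Request:
step_arm --targets '[[[0.005,0.06,0,0,0,0,0],[0.005,0.06,0,0,0,0,0],[0,0.05,0,0,0,0,0],[0,0.03,0,0,0,0,0],[0,0,0,0,0,0,0]]]'

```text
t: 23.12
ee_pos: [592.8, -58.1, 214.7]
orientation: [-0.068, 3.14, 0.0]
ft_force: [1.7, -2.0, 1.2]
width: 0.0
grasp_force: 1.3
```

Request:
step_arm --targets '[[[0,0.008,0,0,0,0,0],[0,0.008,0,0,0,0,0],[0,0.008,0,0,0,0,0],[0,0.008,0,0,0,0,0],[0,0,0,0,0,0,0]]]'

```text
t: 23.75
ee_pos: [592.8, -56.7, 214.7]
orientation: [-0.068, 3.14, -0.0]
ft_force: [2.6, -3.4, 1.3]
width: 0.2
grasp_force: 2.1
```

Request:
step_arm --targets '[[[0,0.006,0,0,0,0,0],[0,0.006,0,0,0,0,0],[0,0.006,0,0,0,0,0],[0,0,0,0,0,0,0],[0,0,0,0,0,0,0]]]'

```text
t: 24.38
ee_pos: [592.8, -55.8, 214.7]
orientation: [-0.068, 3.14, -0.0]
ft_force: [3.9, -3.4, 1.8]
width: 0.7
grasp_force: 2.1
```

Request:
step_arm --targets '[[[0.006,0.004,0,0,0,0,0],[0,0.004,0,0,0,0,0],[0,0,0,0,0,0,0],[0,0,0,0,0,0,0],[0,0,0,0,0,0,0]]]'

```text
t: 25.0
ee_pos: [592.9, -55.4, 214.7]
orientation: [0.068, -3.141, -0.0]
ft_force: [2.7, -4.1, 1.5]
width: 0.3
grasp_force: 2.1
```

Request:
step_arm --targets '[[[0.004,0.004,0,0,0,0,0],[0,0.004,0,0,0,0,0],[0,0,0,0,0,0,0],[0,0,0,0,0,0,0],[0,0,0,0,0,0,0]]]'

```text
t: 25.62
ee_pos: [593.1, -55.0, 214.6]
orientation: [0.068, -3.141, -0.0]
ft_force: [0.8, -3.7, 2.7]
width: 0.9
grasp_force: 2.0
```

Request:
step_arm --targets '[[[0,0.004,0,0,0,0,0],[0,0.004,0,0,0,0,0],[0,0,0,0,0,0,0],[0,0,0,0,0,0,0],[0,0,0,0,0,0,0]]]'

```text
t: 26.25
ee_pos: [593.1, -54.8, 214.7]
orientation: [0.068, -3.141, 0.0]
ft_force: [1.3, -5.2, 1.9]
width: 0.4
grasp_force: 2.7
```

Request:
step_arm --targets '[[[0,0.004,0,0,0,0,0],[0,0,0,0,0,0,0],[0,0,0,0,0,0,0],[0,0,0,0,0,0,0],[0,0,0,0,0,0,0]]]'

```text
t: 26.88
ee_pos: [593.1, -54.7, 214.7]
orientation: [0.068, -3.141, 0.001]
ft_force: [0.9, -5.4, 2.9]
width: 0.6
grasp_force: 3.1
```

Contact came exactly where the geometry predicted (−54.8), with force rising above the 4 N slide load, so the ruler is trapped. I back off and go round to the tile's left side.

Request:
step_arm --targets '[[[0,-0.05,0,0,0,0,0],[0,-0.2,0,0,0,0,0],[0,-0.1,0.4,0,0,0,0],[0,0,0.8,0,0,0,0],[-0.2,0.6,0,0,0,0,0]]]'

```text
t: 27.5
ee_pos: [584.9, -43.3, 278.9]
orientation: [-0.063, 3.134, -0.001]
ft_force: [-1.0, 0.9, 0.1]
width: 0.1
grasp_force: 0.0
```

Request:
step_arm --targets '[[[-0.2,0.92,0,0,0,0,0],[-0.2,0.92,0,0,0,0,0],[-0.2,0.92,0,0,0,0,0],[-0.2,0.92,0,0,0,0,0],[-0.22,0.92,0,0,0,0,0]]]'

```text
t: 28.12
ee_pos: [531.9, 189.4, 276.1]
orientation: [-0.067, 3.14, 0.001]
ft_force: [1.1, 0.1, 0.5]
width: 0.4
grasp_force: 0.0
```

Request:
step_arm --targets '[[[0,0,0,0,0,0,0],[0,0,-0.6,0,0,0,0],[0,0,-0.5,0,0,0,0],[0,0,-0.26,0,0,0,0],[0,0,0,0,0,0,0]]]'

```text
t: 28.75
ee_pos: [532.2, 187.3, 206.4]
orientation: [0.066, -3.14, 0.001]
ft_force: [0.8, -0.3, -0.4]
width: 0.3
grasp_force: 0.0
```

```bash
python3 -c "
from sp import *
T=snap('top');g=lambda px,z:(R@(atz(T,px,z)[:2]-v[:2])).round(1)
h=cv2.cvtColor(T['pixels'],cv2.COLOR_RGB2HSV);m=((h[...,0]<12)&(h[...,1]>140)).astype(np.uint8);m[:120]=0;m[175:]=0;m[:,:185]=0;m[:,300:]=0
n,l,st,c=cv2.connectedComponentsWithStats(m);print(st[1:],c[1:])
stop(T);p=T['pixels']
print(readout.get_obs()['ee_pos'])"
```

```text
[[199 123   2   5   7]
 [203 124  19  27 334]] [[199.71428571 124.57142857]
 [213.80538922 139.25748503]]
tongue 47.83
105 10.2 [147.01  38.73]
106 11.4 [144.17  39.62]
107 11.7 [141.35  39.91]
108 12.4 [138.52  40.54]
109 13.7 [135.64  42.55]
[532.50922931 187.52957499 207.03672464]
```

Request:
step_arm --targets '[[[-0.024,-0.2,0,0,0,0,0],[-0.024,-0.2,0,0,0,0,0],[-0.024,-0.2,0,0,0,0,0],[-0.024,-0.2,0,0,0,0,0],[-0.024,-0.2,0,0,0,0,0]]]'

```text
t: 29.42
ee_pos: [526.1, 137.3, 206.8]
orientation: [-0.067, 3.141, 0.0]
ft_force: [0.4, 1.8, 1.1]
width: 0.3
grasp_force: 0.4
```

Request:
step_arm --targets '[[[-0.024,-0.2,0,0,0,0,0],[-0.02,-0.15,0,0,0,0,0],[-0.01,-0.08,0,0,0,0,0],[0,0,0,0,0,0,0],[0,0,0,0,0,0,0]]]'

```text
t: 30.05
ee_pos: [523.4, 116.7, 206.6]
orientation: [0.068, -3.141, 0.0]
ft_force: [0.8, 0.1, 0.0]
width: 0.7
grasp_force: 0.0
```

Request:
step_arm --targets '[[[-0.004,-0.03,0,0,0,0,0],[-0.004,-0.03,0,0,0,0,0],[0,-0.02,0,0,0,0,0],[0,-0.02,0,0,0,0,0],[0,0,0,0,0,0,0]]]'

```text
t: 30.68
ee_pos: [523.0, 111.5, 206.7]
orientation: [0.068, -3.141, 0.0]
ft_force: [-0.0, 0.1, -0.1]
width: 0.2
grasp_force: 0.0
```

Request:
step_arm --targets '[[[0,-0.02,0,0,0,0,0],[0,-0.02,0,0,0,0,0],[0,-0.02,0,0,0,0,0],[0,-0.01,0,0,0,0,0],[0,0,0,0,0,0,0]]]'

```text
t: 31.3
ee_pos: [523.0, 108.0, 206.7]
orientation: [0.068, -3.141, 0.0]
ft_force: [-0.4, -0.2, 0.2]
width: 0.4
grasp_force: 0.0
```

Request:
step_arm --targets '[[[0,-0.008,0,0,0,0,0],[0,-0.008,0,0,0,0,0],[0,-0.004,0,0,0,0,0],[0,0,0,0,0,0,0],[0,0,0,0,0,0,0]]]'

```text
t: 31.92
ee_pos: [523.1, 107.1, 206.7]
orientation: [0.068, -3.141, 0.0]
ft_force: [-0.2, -0.2, -0.8]
width: 0.4
grasp_force: 0.2
```

Request:
step_arm --targets '[[[0,-0.006,0,0,0,0,0],[0,-0.006,0,0,0,0,0],[0,-0.004,0,0,0,0,0],[0,0,0,0,0,0,0],[0,0,0,0,0,0,0]]]'

```text
t: 32.55
ee_pos: [523.1, 106.3, 206.7]
orientation: [-0.068, 3.141, -0.0]
ft_force: [0.2, 0.5, -0.6]
width: 0.6
grasp_force: 0.3
```

Request:
step_arm --targets '[[[0,-0.004,0,0,0,0,0],[0,-0.004,0,0,0,0,0],[0,0,0,0,0,0,0],[0,0,0,0,0,0,0],[0,0,0,0,0,0,0]]]'

```text
t: 33.17
ee_pos: [523.0, 105.9, 206.7]
orientation: [0.068, -3.141, -0.0]
ft_force: [0.4, 1.2, 0.1]
width: 0.4
grasp_force: 1.0
```

Request:
step_arm --targets '[[[0,-0.004,0,0,0,0,0],[0,0,0,0,0,0,0],[0,0,0,0,0,0,0],[0,0,0,0,0,0,0],[0,0,0,0,0,0,0]]]'

```text
t: 33.8
ee_pos: [523.0, 105.7, 206.7]
orientation: [0.068, -3.141, -0.0]
ft_force: [-1.6, 3.4, 0.1]
width: 0.3
grasp_force: 2.0
```

Firm contact (3.4 N) at the predicted flush position. I back off, lift, move well clear to the left, and check the result.

Request:
step_arm --targets '[[[0,0.05,0,0,0,0,0],[0,0.3,0,0,0,0,0],[0,0.3,0.6,0,0,0,0],[0,0.3,0.9,0,0,0,0],[-0.3,0.8,0.9,0,0,0,0]]]'

```text
t: 34.42
ee_pos: [508.4, 193.8, 327.9]
orientation: [-0.065, 3.141, -0.001]
ft_force: [-0.2, -0.1, 0.0]
width: 0.6
grasp_force: 0.0
```

Request:
step_arm --targets '[[[-0.5,0.9,0.3,0,0,0,0],[-0.5,0.9,0,0,0,0,0],[-0.5,0.9,0,0,0,0,0],[-0.5,0.9,0,0,0,0,0],[-0.5,0.9,0,0,0,0,0]]]'

```text
t: 35.05
ee_pos: [381.6, 420.2, 341.8]
orientation: [-0.068, 3.14, 0.0]
ft_force: [-0.4, 1.0, 0.5]
width: 0.5
grasp_force: 0.0
```

```bash
python3 -c "
from sp import *
T=snap('top');S=snap('side');stop(T)
a=cv2.resize(T['pixels'][85:175,215:305],(500,500),interpolation=cv2.INTER_CUBIC);b=cv2.resize(S['pixels'][160:230,165:245],(300,262),interpolation=cv2.INTER_CUBIC)
o=np.zeros((500,800,3),np.uint8);o[:,:500]=a;o[:262,500:]=b
cv2.imwrite('pics/fin.png',o[:,:,::-1]);print(readout.get_obs()['ee_pos'])"
```

```text
tongue 47.64
105 10.4 [147.01  38.94]
106 11.5 [144.17  39.74]
107 11.7 [141.35  39.93]
108 12.4 [138.52  40.56]
109 13.8 [135.65  42.44]
[380.592534   422.10832571 341.88216525]
```

View pics/fin.png

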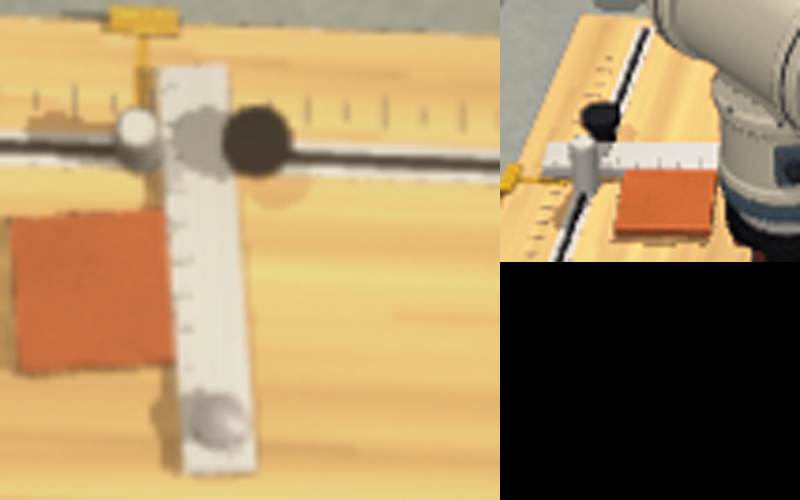

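```bash
python3 -c "
from sp import *
T=ld('top');g=lambda px,z:(R@(atz(T,px,z)[:2]-v[:2])).round(2)
for r in range(105,110): print(r,T['pixels'][r,233:247].mean(1).astype(int))
sat=cv2.cvtColor(T['pixels'],cv2.COLOR_RGB2HSV)[:,:,1]
for r in(93,95,97,106,108): print(r,sat[r,233:247])
t=lambda p:(np.array(p)+.5)/5.5556-.5+np.array([215,85])
print('stop',g(t((137.5,127)),68),'tongue',g(t((143.5,50)),21),g(t((141.5,95)),21),'keeper',g(t((257,141)),54))"
```

```text
105 [183 181 167 162 184 209 211 206 190 147 165 207 211 208]
106 [179 178 172 160 210 215 215 217 213 192 163 201 202 191]
107 [143 140 135 160 211 215 217 218 217 206 169 185 168 150]
108 [139 135 127 165 211 216 219 217 215 203 177 202 199 158]
109 [151 146 123 137 201 214 216 215 209 190 166 191 195 160]
93 [123 123 121 121 123 125 143 172 158 125 123 121 123 123]
95 [125 125 125 125 125 129 153 173 159 130 128 127 126 126]
97 [119 118 118 118 120 127 156 165 148 121  80  54  40  39]
106 [121 121 114  58  32  29  29  28  31  39  63  34  32  35]
108 [114 112  84  41  31  29  28  29  30  33  39  33  35  42]
stop [139.89  45.35] tongue [193.57  45.35] [169.72  45.48] keeper [138.76 -14.05]
```

The final view shows the stop at y≈45.4 in line with the tongue (45.4). The keeper is at −14.1 against a predicted −14.4. The tile's edge is parallel to the ruler, with no gap. Handing in.

```bash
python3 -c "
from h import *
print(ctrl.close_job())"
```

```text
the job is handed in; nothing more can be done
None
```

The job is handed in at about 35 s: the stop is at the pointer to within about 1 mm by camera, the ruler is trapped between stop and keeper, the tile is flush against the ruler, and the arm stayed clear of the cup, bowl and jar.

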